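# Put the sample pot away in the counter cupboard

### The arm

A 6-joint arm with a two-finger parallel gripper is mounted at the origin on the work surface. World frame = base frame: x ahead of the robot, y to its left, z up, the work surface at z = 0. Lengths are in mm, angles in rad, forces in N, time in s.
With the tool pointing down it reaches from about 350 to 850 mm from the base axis. Payload 8.1 kg.
Tool frame: the origin (TCP) lies on the centre line of the jaws, within the pads' length; the fingertips stand 8 mm ahead of it and the grasp point (between the pads) lies 11 mm behind it; z points along the fingers, y is the direction in which the jaws open and shut (so a half turn about z gives the same grasp; the last joint's range is limited). The gripper opens to 93 mm and grips with 3 to 60 N. Pads are 15 mm wide; open, the fingers measure 128 mm over their backs; the gripper's body (75 mm by 188 mm) begins 65 mm behind the grasp point.
Start: joints at [-0.085, 0.13, 1.488, -0, 1.523, -0.085], TCP at [600.004, 0.022, 226.635] pointing down, gripper open.
Joint ranges: [-2.96, 2.96], [-0.89, 2.26], [0.02, 2.5], [-1.34, 4.48], [0, 2.73], [-2.66, 2.66]. Speed limits (rad/s): [2.39, 2.39, 2.79, 3.14, 3.14, 3.14].

### API

Orientations are given as a unit quaternion [w, x, y, z].
In Python, from station import env gives the robot as it stands.
- The arm moves only by the tool carry_out, never from a script. Its argument "motion" is a list that holds one entry, the list of rows, each a list of 7 numbers: the shift along the world's x, y, z normalised to -1 to 1, where 1 is 0.2 m, then the turn, a rotation vector about the world's x, y, z normalised to -1 to 1, where 1 is pi/2 rad, then the gripper's target within -1 to 1 (fully open at 1, half-way at 0, shut at -1). In form: [[[dx, dy, dz, ax, ay, az, gripper], ...]]. A call has exactly 8 rows; each row is the pose to reach, as a shift and turn from the pose commanded when the call began; what a row does not reach only later rows make up. A row lasts 1/8 s, in which the tool goes at most 62.5 mm and 10.7 degrees, less where a joint would pass 70% of its speed; a pose out of reach is approached as far as the arm can. A call with a number of a shift or a turn outside -1 to 1 is refused whole. A call with a gripper value outside its range is refused whole. The fingers move at their own pace and stop on an object; "squeeze" is the grip in N (left out, the last holds). Time passes only in rows, so rows that repeat a pose let the fingers close, or fill a call up. It gives the time, the measured TCP pose, the force and the opening at its end, in the units of the state.
- env.get_obs(): the state, without advancing time (a new reading comes with each control period).
- env.get_image(name): name is "scene" or "side" or "wrist"; returns the picture (480x640x3 uint8, red, green, blue); there is no depth.
- env.camera_model(name): a dict with "fx", "fy", "cx", "cy" (pixels), "R" (3x3) and "t" (3): a world point X has camera coordinates R X + t. Camera axes: x right, y down, z forward; pixel columns grow to the right and rows downward; lengths in mm; the calibration is good to about 2 mm. A picture is of the moment at which its call begins: read the wrist's pose just before it. camera_model takes no time and is no camera call; for the wrist camera it gives the pose at the moment of the call.
- env.finish_job(): hands the job in, once; it reports no verdict.
The state is a dict: "time_s": time; "qpos": joint angles; "qd": joint speeds; "joint_efforts": joint torques, N m; "tcp_pos": TCP position; "orientation": TCP orientation; "ft_force": force on the tool from outside, world axes, zero at the start; "torque": the same for the moment, N m; "opening": finger opening in mm.
Only numpy, scipy, OpenCV 4.12 (cv2) and the standard library are available. Lean on these libraries where they do the work, as an engineer would, in place of code of your own. Each camera call takes 0.05 s, during which the arm holds its last target.

### The job

Pull the little display cupboard's door open past its roller catch, stand the closed sample pot upright on the table inside the cupboard, and then push the door until the catch snaps and it is fully shut. Do not knock the pot over, and leave the bottle, the stack of cups and the bowl where they are.

Things in the scene. Friction and masses are not known exactly. Their poses are not given: they have to be found in the camera images.
- cupboard: Small cupboard fixed on the table, white sides, clear top and back, 160 mm deep (x), 240 wide (y), 180 high; panels 12 mm, no floor or sill: things inside stand on the table. Origin: centre of its underside. Its open front is the plane x = -80 mm of its frame, facing the robot (-x); y is to the left seen from the robot. Clear opening y -108 to +108 mm, 168 mm high, 133 mm under the catch.
- door (a joint): Angle of the pale wooden door, rad: 0 shut (it starts so), grows as it opens towards the robot, clockwise from above, stop at 1.75. Panel 234 mm wide, 174 high, 14 thick, upright hinge at the left (+y) end of the front; shut, its outer face is at x = -94 mm of the cupboard. Clear of the catch (beyond 0.1 rad) it moves lightly and stays where left.
- handle (a point): Centre of the door's level steel bar handle: round, 10 mm thick, 90 mm long, a post at each end. 155 mm above the table (25 below the cupboard's top), 155 mm from the hinge axis along the door, 48 mm off the outer face (43 mm clear behind the bar), 55 mm from the hinge axis along the door's normal. Axes turn with the door: x into the door, y along it to the hinge, z up.
- hinge (a point): Point on the door's upright hinge axis, 155 mm above the table, at x = -87, y = +118 mm of the cupboard. Its axes turn with the door, as the handle's do.
- catch (a point): Sprung roller under the cupboard's top that holds a metal tongue on the door's inner face, 178 mm from the hinge axis; at x = -53, y = -60, z = 150 mm of the cupboard. Up to about 15 N at the handle pulls the door through it. Pushed shut, the door meets it at about 0.1 rad and stays ajar unless pushed on as hard; from below 0.04 rad it snaps to 0 by itself.
- pot_center (a point): Centre of the closed sample pot: a plain white upright cylinder with a grey lid, 58 mm across and 55 mm high (this point is 27.5 mm above its foot, z axis up), 0.10 to 0.21 kg, standing loose on the table outside the cupboard, to the right of the door's swing.
- bottle: Clear bottle with a green cap, 80 mm across, 210 mm high, loose, left of the cupboard. Origin at the centre of its foot. Bystander.
- cup_stack: Stack of clear plastic cups, 72 mm across, 117 mm high, loose, right of the cupboard. Origin at the centre of its foot. Bystander.
- bowl: White bowl, 100 mm across, 45 mm high, loose, to the front left. Origin at the centre of its foot. Bystander.
Mind the look-alikes: they are no part of the job. Several things look just like the part that bears pot_center: the one meant starts farthest from the robot's base.

How it is judged (in metres and radians):
On the way, in this order (a step that is already met when the one before it is completed fails the run):
1. the door is pulled open through its catch (beyond 0.5 rad) (value of joint door above 0.5 rad), for 0.1 s.
2. the pot stands upright inside the cupboard, on the table (x of pot_center in the frame of cupboard between -0.053 and 0.055 m and y of pot_center in the frame of cupboard between -0.09 and 0.09 m and height (world z) of pot_center below 0.045 m and angle between pot_center's own z axis and vertical below 0.15 rad), for 0.2 s.
At the end, for the whole second after the job is handed in: The pot stands upright (within 0.15 rad) and at rest on the table inside the cupboard, wholly behind its front (its centre at least 27 mm behind the front plane), and the door is snapped fully shut (joint below 0.02 rad) (all of step 2 and value of joint door below 0.02 rad and linear speed of pot below 0.02 m/s); the robot touches nothing.
It fails at once if The pot is knocked over (tilted more than 0.7 rad) (angle between pot_center's own z axis and vertical above 0.7 rad).
It fails at once if The bottle is moved more than 30 mm or tipped over (distance of bottle from where it was at the start of the episode above 0.03 m or angle between bottle's own z axis and vertical above 0.4 rad).
It fails at once if The stack of cups is moved more than 30 mm or tipped over (distance of cup_stack from where it was at the start of the episode above 0.03 m or angle between cup_stack's own z axis and vertical above 0.4 rad).
It fails at once if The bowl is moved more than 30 mm or tipped over (distance of bowl from where it was at the start of the episode above 0.03 m or angle between bowl's own z axis and vertical above 0.4 rad).
It also fails if it takes over 72 s, if anything falls off the work surface, if the arm or the gripper's body presses on something with over 40 N, if the wrist force passes 120 N, or if a joint passes its speed limit or range.

## Working session

There is one attempt and no reset: what is moved stays moved. The work goes in short steps, Python scripts to look and compute and a tool call to move; the robot and the scene stay as the last step left them, time stands still between calls to the robot, and variables do not carry over. Pictures are saved under pics/ and viewed, and the job is handed in when it is done.

Besides the shell and the picture viewer there is one more tool, called after "Emit:" in YAML: its name, and indented under it one key for each argument. carry_out: Moves the arm, as the interface text tells. Scaled input: -1 to 1 covers 0.2 m each way for a shift and pi/2 rad each way for a turn. Its arguments: {"type":"object","properties":{"motion":{"type":"array","items":{"type":"array","items":{"type":"array","items":{"type":"number","minimum":-1,"maximum":1}}}},"squeeze":{"type":"number"}},"required":["motion"]}

```bash
mkdir -p pics; ls
python3 - <<'E'
from station import env
import cv2
o=env.get_obs();print(o)
for n in ("scene","side","wrist"):
    m=env.camera_model(n);print(n,m)
    cv2.imwrite(f"pics/{n}0.png",env.get_image(n)[:,:,::-1])
E
```

```text
pics
{'time_s': 0.0, 'qpos': array([-8.53942567e-02,  1.31132601e-01,  1.48924920e+00, -7.25152536e-06,
        1.52300969e+00, -8.54075460e-02]), 'qd': array([-5.12328292e-05,  4.43694873e-04, -1.36640039e-03, -2.38908710e-05,
       -1.52867533e-03, -1.20165328e-04]), 'joint_efforts': array([-1.61290725e-03, -5.59853125e+01, -4.91755986e+01,  7.67333270e-02,
        3.59135563e-02, -2.97389461e-04]), 'tcp_pos': array([5.99454743e+02, 6.97777714e-02, 2.25621021e+02]), 'orientation': array([-6.85580638e-04,  7.07101672e-01,  7.07111318e-01, -5.82188306e-04]), 'ft_force': array([ 0.20555587,  0.40912147, -0.12056958]), 'torque': array([-0.03624946,  0.00382892,  0.03352166]), 'opening': 92.69223386475828}
scene {'fx': 596.8787889767142, 'fy': 596.8787889767142, 'cx': 318.96479924782824, 'cy': 247.04812185831253, 'R': array([[-0.84310066,  0.53743391,  0.01860281],
       [ 0.37789384,  0.61672431, -0.69054136],
       [-0.38259315, -0.57516599, -0.72305364]]), 't': array([ 440.8898482 , -153.8970447 , 1649.16737076])}
side {'fx': 439.7721018830262, 'fy': 439.7721018830262, 'cx': 322.5608098082386, 'cy': 237.69799671092642, 'R': array([[ 0.98262601, -0.18541487, -0.00821249],
       [-0.11919307, -0.59652168, -0.79369698],
       [ 0.1422643 ,  0.78088617, -0.60825789]]), 't': array([-522.89842334,  193.84278432, 1083.43579087])}
wrist {'fx': 337.54431012700394, 'fy': 337.54431012700394, 'cx': 321.6875486863468, 'cy': 250.13859290222035, 'R': array([[ 9.99999663e-01, -5.06438925e-05, -8.19913627e-04],
       [ 1.99598533e-04, -9.53207889e-01,  3.02315531e-01],
       [-7.96858573e-04, -3.02315593e-01, -9.53207557e-01]]), 't': array([-599.00098273,  -36.42194845,  391.64726248])}
```

View pics/scene0.png

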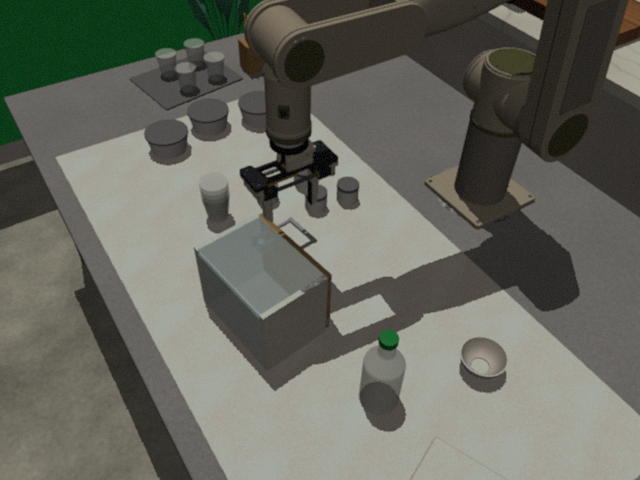

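View pics/side0.png

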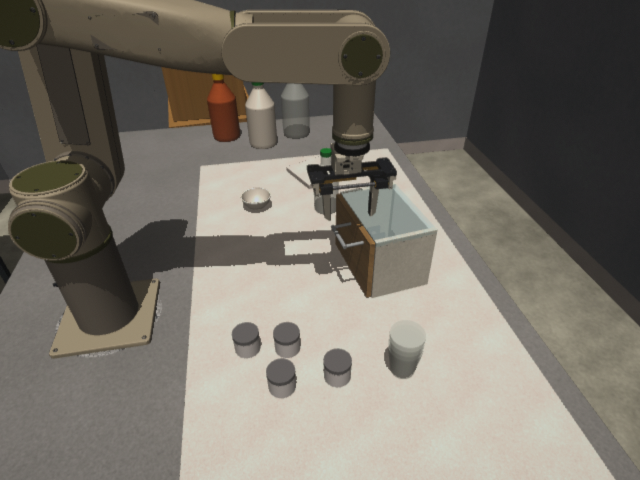

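View pics/wrist0.png

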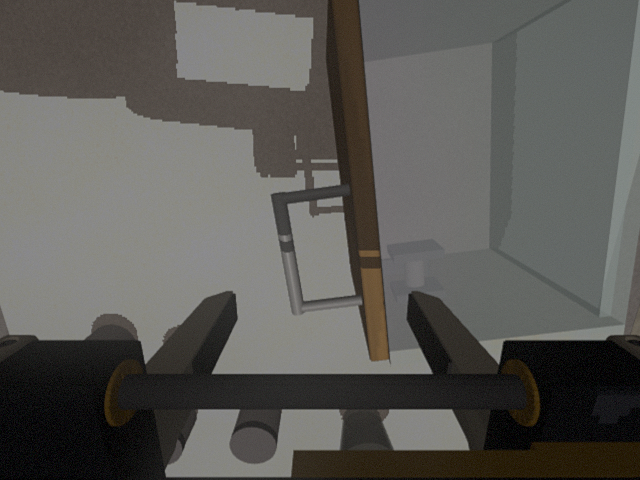

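The three pictures show the cupboard, the closed door with its bar handle (wrist, about (281,200) to (296,310)) and four pots with lids. In the side picture the lids are at about (246,332), (287,333), (281,371) and (337,360). Next I'll measure them.

```bash
cat > h.py <<'E'
import numpy as np,cv2
from station import env
def ray(m,u,v):
    R=np.array(m['R']);t=np.array(m['t'])
    d=R.T@np.array([(u-m['cx'])/m['fx'],(v-m['cy'])/m['fy'],1.]);return -R.T@t,d
def onz(m,u,v,z):
    c,d=ray(m,u,v);return c+d*(z-c[2])/d[2]
def proj(m,X):
    p=np.array(m['R'])@np.array(X,float)+m['t'];return m['fx']*p[0]/p[2]+m['cx'],m['fy']*p[1]/p[2]+m['cy']
E
python3 - <<'E'
from h import *
np.set_printoptions(precision=1,suppress=True)
s=env.camera_model('side');w=env.camera_model('wrist');c=env.camera_model('scene')
for p in [(246,332),(287,333),(281,371),(337,360)]: print('lid',onz(s,*p,55), np.hypot(*onz(s,*p,55)[:2]))
for p in [(281,199),(297,308)]: print('bar',onz(w,*p,155))
for p in [(372,243),(433,230),(399,190)]: print('cup side',onz(s,*p,180))
for p in [(197,248),(265,320),(330,275),(265,222)]: print('cup scene',onz(c,*p,180))
for p in [(387,359),(371,359),(628,322),(334,20),(360,20)]: print('wrist z177',onz(w,*p,177))
print('stack',onz(s,405,333,117),onz(c,214,183,117),'bottle',onz(c,388,339,210))
for n,z in(('side',4),('wrist',3)):
    im=cv2.imread(f'pics/{n}0.png')
    x=im[300:420,210:450] if n=='side' else im[150:390,230:470]
    cv2.imwrite(f'pics/{n}0z.png',cv2.resize(x,None,fx=z*.75,fy=z*.75,interpolation=cv2.INTER_CUBIC))
E
```

```text
lid [ 330.1 -162.8   55. ] 368.0280568753071
lid [ 418.5 -183.    55. ] 456.7897790332174
lid [ 394.6 -278.6   55. ] 483.0119069167596
lid [ 511.3 -274.    55. ] 580.0700379208862
bar [571.6  47.5 155. ]
bar [580.6 -34.7 155. ]
cup side [638.1 -62.6 180. ]
cup side [795.  -42.5 180. ]
cup side [774.1 149.  180. ]
cup scene [802.1 -37.2 180. ]
cup scene [772.1 197.9 180. ]
cup scene [608.3 168.6 180. ]
cup scene [645.  -31.9 180. ]
wrist z177 [646.  -63.8 177. ]
wrist z177 [634.6 -63.8 177. ]
wrist z177 [810.4 -33.9 177. ]
wrist z177 [605.7 145.7 177. ]
wrist z177 [619.5 145.7 177. ]
stack [ 648.7 -281.7  117. ] [ 655.8 -277.7  117. ] bottle [618.2 368.  210. ]
```

View pics/side0z.png

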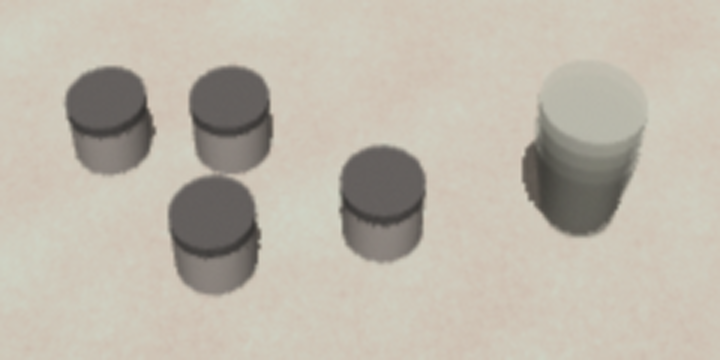

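View pics/wrist0z.png

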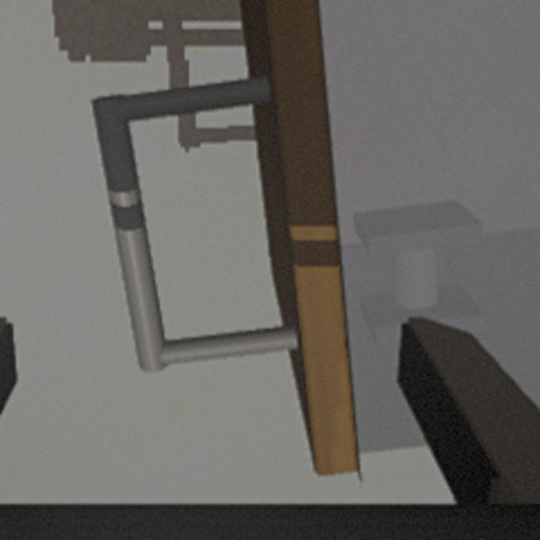

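Target pot: the lid at side (338,361), which casts to about (512,-277). It is the farthest of the four (580 mm). I'll check the cupboard pose by projecting its predicted points, and locate the bowl.

Run:
```python
from h import *
np.set_printoptions(precision=1,suppress=True)
s=env.camera_model('side');w=env.camera_model('wrist');c=env.camera_model('scene')
th=.125;C=np.array([712.3,60.8,0]);R=np.array([[np.cos(th),-np.sin(th),0],[np.sin(th),np.cos(th),0],[0,0,1]])
print('pot',onz(s,337.7,361.3,55),'bowl',onz(c,483,353,45),onz(s,256,197,45))
for n,m in(('scene',c),('side',s),('wrist',w)):
    im=cv2.imread(f'pics/{n}0.png')
    for P in [(-80,120,180),(-80,-120,180),(80,120,180),(80,-120,180),(-142,8,155),(-142,-82,155),(-94,-116,177),(-87,118,177),(80,-120,0),(-80,-120,0)]:
        u,v=proj(m,C+R@np.array(P));cv2.circle(im,(int(u),int(v)),2,(0,0,255),-1)
    x={'scene':im[190:400,180:530],'side':im[150:310,230:450],'wrist':im}[n]
    f={'scene':2.2,'side':3,'wrist':1.2}[n]
    cv2.imwrite(f'pics/{n}1.png',cv2.resize(x,None,fx=f,fy=f))
```

```text
pot [ 512.  -277.5   55. ] bowl [388.3 415.7  45. ] [389.3 409.3  45. ]
```

View pics/scene1.png

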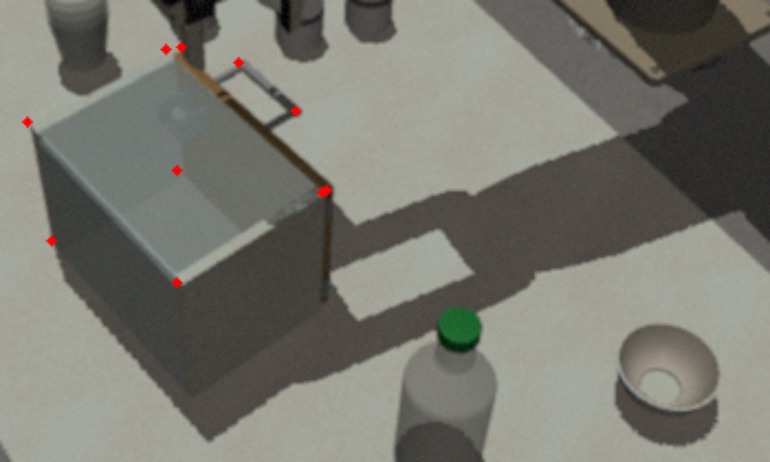

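View pics/side1.png

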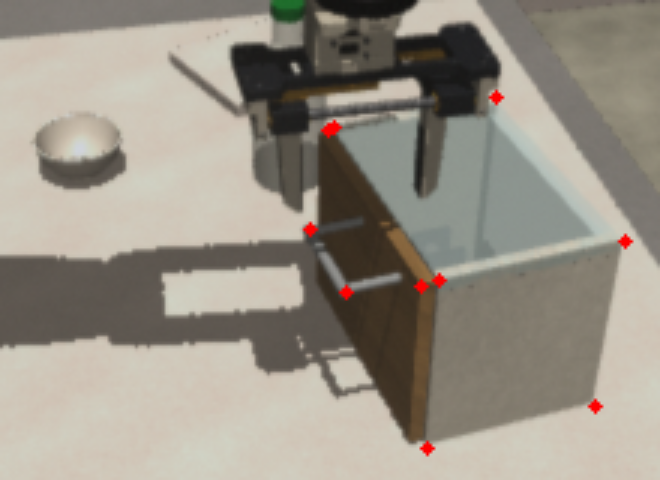

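View pics/wrist1.png

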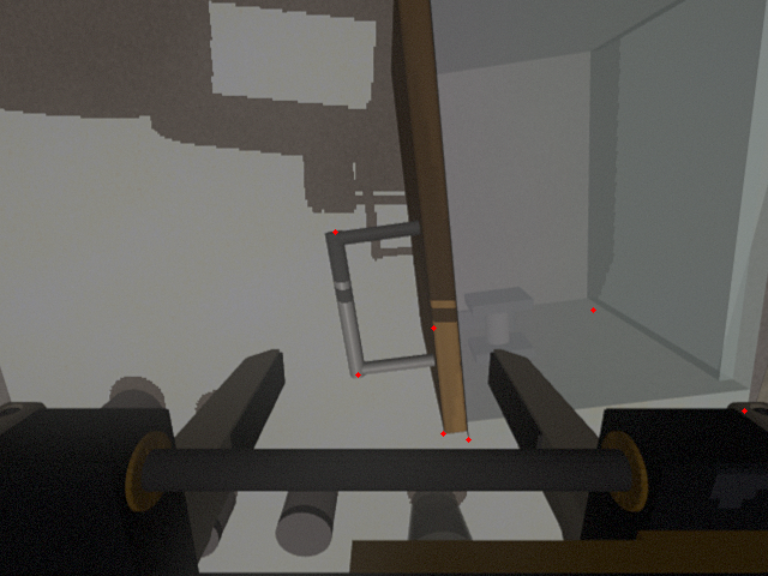

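Projections match the pictures to about 5 mm: the cupboard is at about (712,63) with yaw 0.125, and the handle at about (576,8). First I'll hover above the handle with the jaws partly shut.

Emit:
carry_out:
  motion:
    - [[-0.06,0.02,-0.05,0,0,0.04,-0.14],[-0.12,0.04,-0.13,0,0,0.08,-0.14],[-0.12,0.04,-0.13,0,0,0.08,-0.14],[-0.12,0.04,-0.13,0,0,0.08,-0.14],[-0.12,0.04,-0.13,0,0,0.08,-0.14],[-0.12,0.04,-0.13,0,0,0.08,-0.14],[-0.12,0.04,-0.13,0,0,0.08,-0.14],[-0.12,0.04,-0.13,0,0,0.08,-0.14]]
  squeeze: 25

```text
time_s: 1.15
tcp_pos: [576.1, 8.0, 200.7]
orientation: [0.0, 0.661, 0.75, 0.0]
ft_force: [-0.8, 0.1, 0.1]
opening: 40.1
```

Run:
```python
from h import *
m=env.camera_model('wrist');im=env.get_image('wrist');o=env.get_obs();print(o['tcp_pos'],o['opening'])
im=im[:,:,::-1].copy()
t=o['tcp_pos'].copy()
t[2]=155;u,v=proj(m,t);cv2.circle(im,(int(u),int(v)),3,(0,0,255),-1)
cv2.imwrite('pics/w2.png',im)
```

```text
[576.0488623    8.04275696 200.66968026] 39.92316509869449
```

View pics/w2.png

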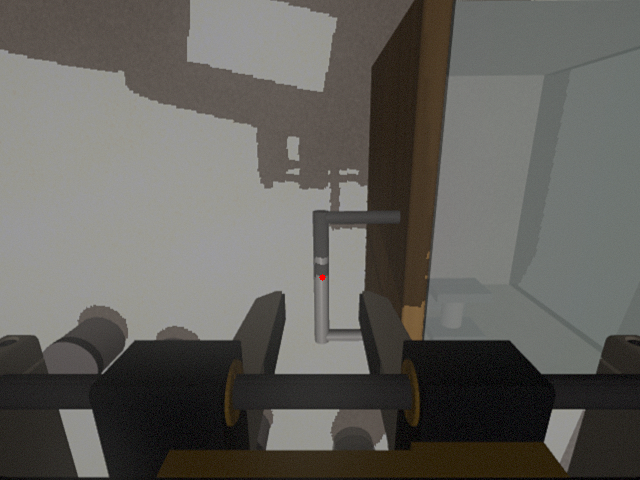

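The bar (column 320, rows 212–342) is centred and parallel to the jaws; the projected TCP sits at (322,277). Next I'll descend and grip.

Emit:
carry_out:
  motion:
    - [[0,0,-0.14,0,0,0,-0.14],[0,0,-0.28,0,0,0,-0.14],[0,0,-0.28,0,0,0,-0.14],[0,0,-0.28,0,0,0,-0.14],[0,0,-0.28,0,0,0,-1],[0,0,-0.28,0,0,0,-1],[0,0,-0.28,0,0,0,-1],[0,0,-0.28,0,0,0,-1]]
  squeeze: 25

```text
time_s: 2.2
tcp_pos: [575.7, 8.0, 145.0]
orientation: [-0.0, 0.661, 0.75, -0.0]
ft_force: [-2.8, -0.9, 3.0]
opening: 9.1
```

Run:
```python
import numpy as np
o=np.array([-55*np.cos(.125)+155*np.sin(.125),-55*np.sin(.125)-155*np.cos(.125)])
for a in np.arange(0,1.7,.1):
    c,s=np.cos(a),-np.sin(a); p=np.array([c*o[0]-s*o[1],s*o[0]+c*o[1]])-o
    print(round(a,2),(p/200).round(3),round(-a/(np.pi/2),3))
```

```text
0.0 [0. 0.] -0.0
0.1 [-0.079  0.022] -0.064
0.2 [-0.156  0.051] -0.127
0.3 [-0.23   0.088] -0.191
0.4 [-0.299  0.132] -0.255
0.5 [-0.364  0.183] -0.318
0.6 [-0.423  0.24 ] -0.382
0.7 [-0.476  0.302] -0.446
0.8 [-0.523  0.37 ] -0.509
0.9 [-0.563  0.442] -0.573
1.0 [-0.595  0.518] -0.637
1.1 [-0.62   0.596] -0.7
1.2 [-0.636  0.676] -0.764
1.3 [-0.645  0.758] -0.828
1.4 [-0.645  0.84 ] -0.891
1.5 [-0.637  0.922] -0.955
1.6 [-0.622  1.003] -1.019
```

Gripped (opening 9.1 mm). Now I'll pull the first 0.8 rad in 0.1 rad rows.

Emit:
carry_out:
  motion:
    - [[-0.079,0.022,0,0,0,-0.064,-1],[-0.156,0.051,0,0,0,-0.127,-1],[-0.23,0.088,0,0,0,-0.191,-1],[-0.299,0.132,0,0,0,-0.255,-1],[-0.364,0.183,0,0,0,-0.318,-1],[-0.423,0.24,0,0,0,-0.382,-1],[-0.476,0.302,0,0,0,-0.446,-1],[-0.523,0.37,0,0,0,-0.509,-1]]
  squeeze: 35

```text
time_s: 3.2
tcp_pos: [470.2, 81.3, 145.0]
orientation: [0.0, 0.902, 0.432, -0.001]
ft_force: [-5.5, -4.1, 6.7]
opening: 8.6
```

Emit:
carry_out:
  motion:
    - [[-0.04,0.072,0,0,0,-0.064,-1],[-0.072,0.148,0,0,0,-0.128,-1],[-0.097,0.226,0,0,0,-0.191,-1],[-0.113,0.306,0,0,0,-0.255,-1],[-0.122,0.388,0,0,0,-0.319,-1],[-0.122,0.47,0,0,0,-0.382,-1],[-0.114,0.552,0,0,0,-0.446,-1],[-0.099,0.633,0,0,0,-0.51,-1]]
  squeeze: 35

```text
time_s: 4.2
tcp_pos: [449.8, 209.8, 145.0]
orientation: [-0.0, 0.999, 0.047, -0.002]
ft_force: [-8.8, 0.5, 7.9]
opening: 8.6
```

Run:
```python
from h import *
o=env.get_obs();print(o['tcp_pos'],o['orientation'],o['ft_force'],o['torque'],o['opening'],o['qpos'])
cv2.imwrite('pics/s3.png',env.get_image('scene')[:,:,::-1])
```

```text
[449.84392991 209.80915361 144.96530007] [-4.81693709e-04  9.98915165e-01  4.65337683e-02 -1.69380241e-03] [-8.8332313   0.47773908  7.94011403] [ 0.32667258  1.39310289 -0.03958486] 8.597597494946916 [ 0.33167333 -0.09532099  1.86760544  0.00191495  1.37228842  1.80898791]
```

View pics/s3.png

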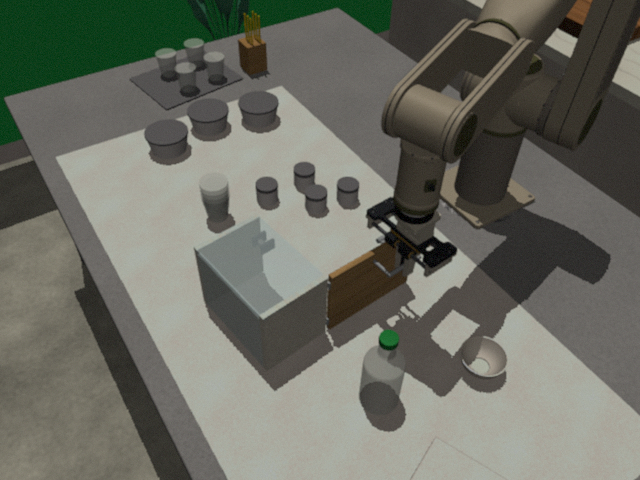

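The door stands fully open (panel from about (328,300) to (405,265)), and the pot, the one nearest the cup stack at (267,190), is untouched. Next I'll release and rise.

Emit:
carry_out:
  motion:
    - [[0,0,0,0,0,0,-0.14],[0,0,0,0,0,0,-0.14],[0,0,0,0,0,0,-0.14],[0,0,0.1,0,0,0,-0.14],[0,0,0.3,0,0,0,-0.14],[0,0,0.5,0,0,0,-0.14],[0,0,0.7,0,0,0,-0.14],[0,0,0.7,0,0,0,-0.14]]

```text
time_s: 5.25
tcp_pos: [453.5, 208.9, 288.8]
orientation: [-0.001, 0.999, 0.048, 0.004]
ft_force: [0.3, -0.3, -0.3]
opening: 40.0
```

Run:
```python
from h import *
from scipy.spatial.transform import Rotation as Ro
o=env.get_obs();print(o['tcp_pos'],o['orientation'],o['opening'])
c=env.camera_model('scene');im=env.get_image('scene')
cv2.imwrite('pics/s4.png',cv2.resize(im[140:300,190:430,::-1],None,fx=3,fy=3))
q=o['orientation'];r=Ro.from_quat([q[1],q[2],q[3],q[0]]);print(r.as_matrix().round(3))
psi=.125;z=np.array([np.cos(psi),np.sin(psi),-1])/2**.5
y=np.array([np.sin(psi),-np.cos(psi),0]);x=np.cross(y,z)
T=Ro.from_matrix(np.array([x,y,z]).T)
for a in(0,1): print((T*r.inv()).as_rotvec()/(np.pi/2))
print('lid',onz(c,267,184,55))
```

```text
[453.54679116 208.94331897 288.8477439 ] [-9.70248113e-04  9.98856626e-01  4.76677970e-02  3.50426056e-03] 39.956440180857136
[[ 0.995  0.095  0.007]
 [ 0.095 -0.995  0.002]
 [ 0.007 -0.002 -1.   ]]
[ 0.05352501 -0.49260243  0.01749876]
[ 0.05352501 -0.49260243  0.01749876]
lid [ 512.86768869 -271.96888135   55.        ]
```

View pics/s4.png

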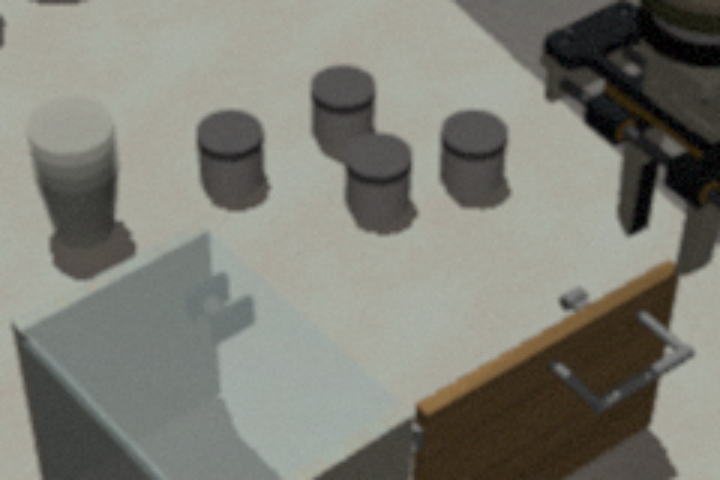

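Emit:
carry_out:
  motion:
    - [[0.02,-0.12,0,0.007,-0.062,0.002,1],[0.04,-0.25,0,0.014,-0.123,0.004,1],[0.06,-0.4,0,0.021,-0.185,0.006,1],[0.08,-0.55,0,0.027,-0.246,0.009,1],[0.1,-0.7,0,0.034,-0.31,0.011,1],[0.12,-0.85,0,0.041,-0.37,0.013,1],[0.15,-1,0,0.048,-0.43,0.015,1],[0.17,-1,0,0.054,-0.493,0.017,1]]

```text
time_s: 6.3
tcp_pos: [523.0, 1.9, 282.6]
orientation: [-0.026, 0.928, 0.057, 0.367]
ft_force: [0.1, 0.1, -0.3]
opening: 93.0
```

Emit:
carry_out:
  motion:
    - [[0.02,-0.2,0,0,0,0,1],[0.04,-0.4,0,0,0,0,1],[0.06,-0.6,0,0,0,0,1],[0.08,-0.8,-0.1,0,0,0,1],[0.1,-1,-0.2,0,0,0,1],[0.13,-1,-0.3,0,0,0,1],[0.17,-1,-0.4,0,0,0,1],[0.17,-1,-0.4,0,0,0,1]]

```text
time_s: 7.3
tcp_pos: [555.3, -194.2, 200.6]
orientation: [-0.029, 0.929, 0.058, 0.364]
ft_force: [-0.4, 0.4, -0.2]
opening: 92.6
```

Run:
```python
from h import *
from scipy.spatial.transform import Rotation as Ro
m=env.camera_model('wrist')
o=env.get_obs();im=env.get_image('wrist')[:,:,::-1];print(o['tcp_pos'],o['opening'],o['qpos'])
q=o['orientation'];r=Ro.from_quat([q[1],q[2],q[3],q[0]]);print(r.as_matrix().round(3))
cv2.imwrite('pics/w5.png',im)
cv2.imwrite('pics/d5.png',env.get_image('side')[:,:,::-1])
```

```text
[ 555.27330001 -194.19453632  200.5734877 ] 92.58686473979691 [-0.77686274 -0.40483651  2.20522913  0.71684344  0.96534375  0.36184382]
[[ 0.728  0.129  0.673]
 [ 0.087 -0.992  0.096]
 [ 0.68  -0.011 -0.733]]
```

View pics/w5.png

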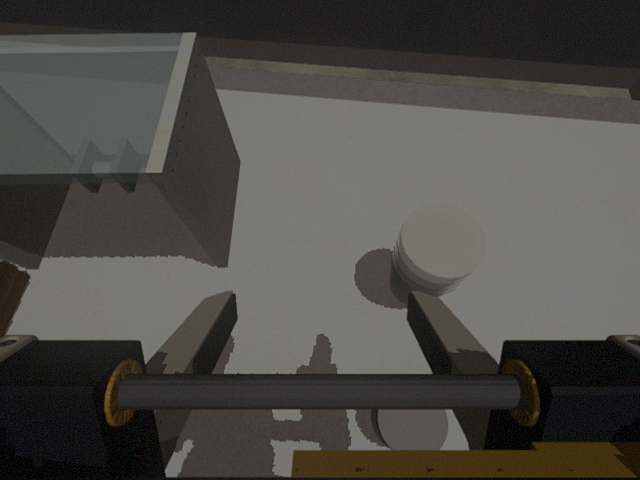

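View pics/d5.png

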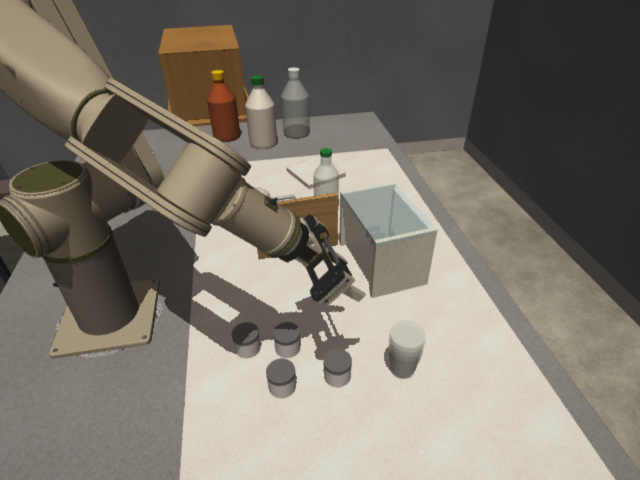

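The pot's lid is at wrist (412,430) and nothing has been disturbed. The measured x (555) differs from what I expected (520), so I'll take a small step and compare.

Emit:
carry_out:
  motion:
    - [[0,0,0,0,0,0,1],[0,0,0,0,0,0,1],[0,-0.1,0,0,0,0,1],[-0.02,-0.2,0,0,0,0,1],[-0.05,-0.3,0,0,0,0,1],[-0.1,-0.4,0,0,0,0,1],[-0.1,-0.4,0,0,0,0,1],[-0.1,-0.4,0,0,0,0,1]]

```text
time_s: 8.4
tcp_pos: [537.0, -275.1, 205.0]
orientation: [-0.026, 0.928, 0.059, 0.366]
ft_force: [0.1, 0.2, 0.6]
opening: 92.9
```

Run:
```python
from h import *
from scipy.spatial.transform import Rotation as Ro
o=env.get_obs();print(o['tcp_pos'],o['qpos'])
q=o['orientation'];r=Ro.from_quat([q[1],q[2],q[3],q[0]]);print(r.as_matrix().round(3))
```

```text
[ 536.95772042 -275.13665727  205.00716739] [-0.94485932 -0.27895491  2.10283166  0.76644753  1.05387196  0.19537226]
[[ 0.724  0.129  0.677]
 [ 0.091 -0.992  0.093]
 [ 0.683 -0.006 -0.73 ]]
```

Emit:
carry_out:
  motion:
    - [[-0.04,0,-0.1,0,0,0,1],[-0.085,0,-0.25,0,0,0,1],[-0.085,0,-0.4,0,0,0,1],[-0.085,0,-0.55,0,0,0,1],[-0.085,0,-0.55,0,0,0,1],[-0.085,0,-0.55,0,0,0,1],[-0.085,0,-0.55,0,0,0,1],[-0.085,0,-0.55,0,0,0,1]]

```text
time_s: 9.4
tcp_pos: [520.4, -276.1, 96.2]
orientation: [-0.026, 0.928, 0.06, 0.367]
ft_force: [0.5, -0.1, -0.1]
opening: 92.8
```

Run:
```python
from h import *
from scipy.spatial.transform import Rotation as Ro
m=env.camera_model('wrist')
o=env.get_obs();im=env.get_image('wrist')[:,:,::-1].copy();print(o['tcp_pos'],o['qpos'],o['ft_force'])
q=o['orientation'];r=Ro.from_quat([q[1],q[2],q[3],q[0]]);print(r.as_matrix().round(3))
for z in (55,):
  for a in np.linspace(0,6.28,24):
    u,v=proj(m,(512.4+29*np.cos(a),-275.5+29*np.sin(a),z));cv2.circle(im,(int(u),int(v)),1,(0,0,255),-1)
cv2.imwrite('pics/w6.png',im)
cv2.imwrite('pics/d6.png',cv2.resize(env.get_image('side')[220:440,200:460,::-1],None,fx=2.6,fy=2.6))
```

```text
[ 520.36680944 -276.05069604   96.19794986] [-0.97903628 -0.13382087  2.20203887  0.89017451  0.91001191 -0.04898797] [ 0.48747525 -0.0784848  -0.14030334]
[[ 0.724  0.13   0.678]
 [ 0.092 -0.992  0.091]
 [ 0.684 -0.004 -0.729]]
```

View pics/w6.png

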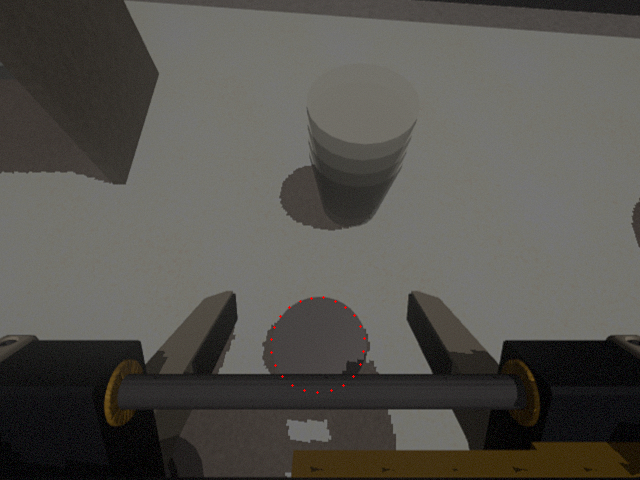

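View pics/d6.png

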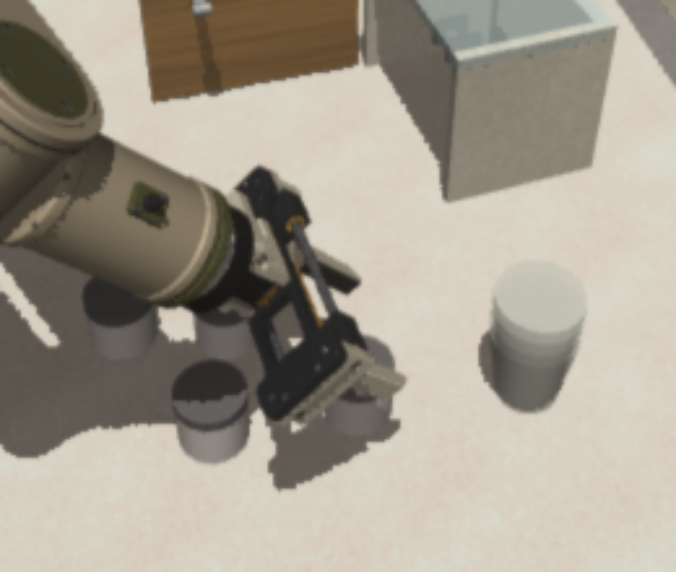

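The lid is centred between the jaws (column 317 against the jaw centre at 322). Next I'll descend and grip.

Emit:
carry_out:
  motion:
    - [[0,0,-0.1,0,0,0,1],[0,0,-0.2,0,0,0,1],[0,0,-0.3,0,0,0,1],[0,0,-0.36,0,0,0,1],[0,0,-0.36,0,0,0,1],[0,0,-0.36,0,0,0,1],[0,0,-0.36,0,0,0,1],[0,0,-0.36,0,0,0,1]]

```text
time_s: 10.5
tcp_pos: [520.0, -275.6, 23.2]
orientation: [-0.026, 0.928, 0.059, 0.366]
ft_force: [1.2, -0.8, 0.2]
opening: 92.9
```

Emit:
carry_out:
  motion:
    - [[0,0,0,0,0,0,-0.2],[0,0,0,0,0,0,-0.2],[0,0,0,0,0,0,-0.2],[0,0,0,0,0,0,-0.2],[0,0,0,0,0,0,-0.2],[0,0,0,0,0,0,-0.2],[0,0,0,0,0,0,-0.2],[0,0,0,0,0,0,-0.2]]
  squeeze: 25

```text
time_s: 11.5
tcp_pos: [519.8, -275.3, 22.7]
orientation: [-0.027, 0.928, 0.059, 0.366]
ft_force: [-0.9, 1.7, 0.1]
opening: 57.3
```

Run:
```python
from h import *
o=env.get_obs();print(o['tcp_pos'],o['opening'],o['ft_force'],o['qpos'])
cv2.imwrite('pics/w7.png',env.get_image('wrist')[:,:,::-1])
```

```text
[ 519.8237784  -275.26207205   22.72576503] 57.31560121449045 [-0.94593436  1.66810157  0.06191187] [-0.97907874  0.03893693  2.20814833  1.01464479  0.80742787 -0.23905954]
```

View pics/w7.png

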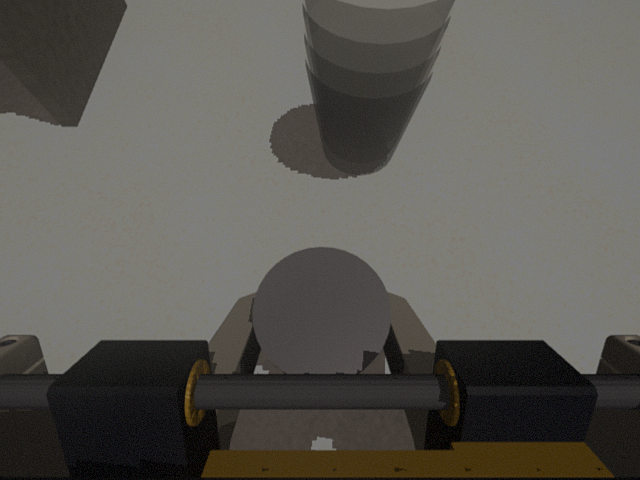

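The pot is gripped (57 mm). Now I'll lift and carry it towards the right front of the opening.

Emit:
carry_out:
  motion:
    - [[0,0,0.05,0,0,0,-0.4],[0,0,0.12,0,0,0,-0.4],[0,0,0.2,0,0,0,-0.4],[0.04,0.08,0.2,0,0,0,-0.4],[0.08,0.2,0.2,0,0,0,-0.4],[0.12,0.35,0.2,0,0,0,-0.4],[0.16,0.5,0.2,0,0,0,-0.4],[0.2,0.65,0.2,0,0,0,-0.4]]

```text
time_s: 12.55
tcp_pos: [560.0, -144.6, 63.2]
orientation: [-0.026, 0.928, 0.059, 0.367]
ft_force: [-0.1, -0.7, -2.0]
opening: 57.3
```

Emit:
carry_out:
  motion:
    - [[0.02,0.15,0,0,0,0,-0.4],[0.04,0.3,0,0,0,0,-0.4],[0.06,0.45,0,0,0,0,-0.4],[0.08,0.57,-0.04,0,0,0,-0.4],[0.09,0.65,-0.1,0,0,0,-0.4],[0.09,0.65,-0.16,0,0,0,-0.4],[0.09,0.65,-0.16,0,0,0,-0.4],[0.09,0.65,-0.16,0,0,0,-0.4]]

```text
time_s: 13.55
tcp_pos: [578.1, -15.7, 31.4]
orientation: [-0.026, 0.928, 0.059, 0.367]
ft_force: [0.4, -0.3, -1.8]
opening: 57.6
```

Run:
```python
from h import *
from scipy.spatial.transform import Rotation as Ro
m=env.camera_model('wrist')
o=env.get_obs();im=env.get_image('wrist')[:,:,::-1].copy();print(o['tcp_pos'],o['qpos'],o['opening'],o['ft_force'])
q=o['orientation'];r=Ro.from_quat([q[1],q[2],q[3],q[0]]);print(r.as_matrix().round(3))
th=.125;C=np.array([712,63,0]);R=np.array([[np.cos(th),-np.sin(th),0],[np.sin(th),np.cos(th),0],[0,0,1]])
for P in [(-80,-108,0),(-80,-120,0),(-80,108,0),(-80,-108,168),(-80,108,168),(-80,-120,180),(68,-108,0),(68,108,0)]:
    u,v=proj(m,C+R@np.array(P));cv2.circle(im,(int(u),int(v)),2,(0,0,255),-1)
cv2.imwrite('pics/w8.png',im)
cv2.imwrite('pics/d8.png',env.get_image('side')[:,:,::-1])
```

```text
[578.13615217 -15.66626246  31.43377518] [-0.30576735 -0.22473629  2.42808113  0.91830299  0.37635766  0.36428228] 57.638345561569054 [ 0.35944867 -0.25228518 -1.77015178]
[[ 0.724  0.129  0.677]
 [ 0.09  -0.992  0.092]
 [ 0.684 -0.006 -0.73 ]]
```

View pics/w8.png

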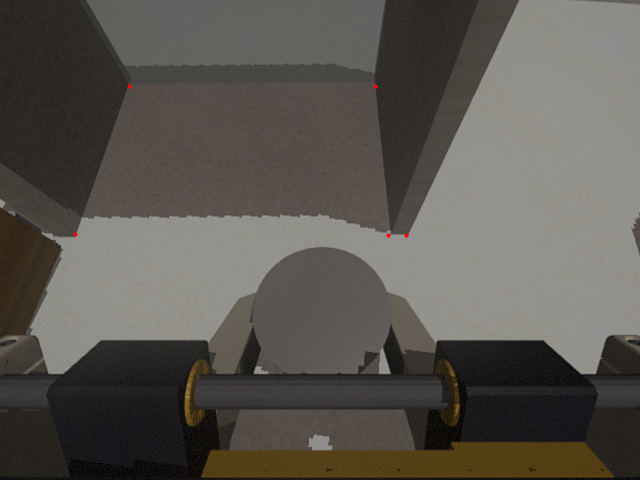

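View pics/d8.png

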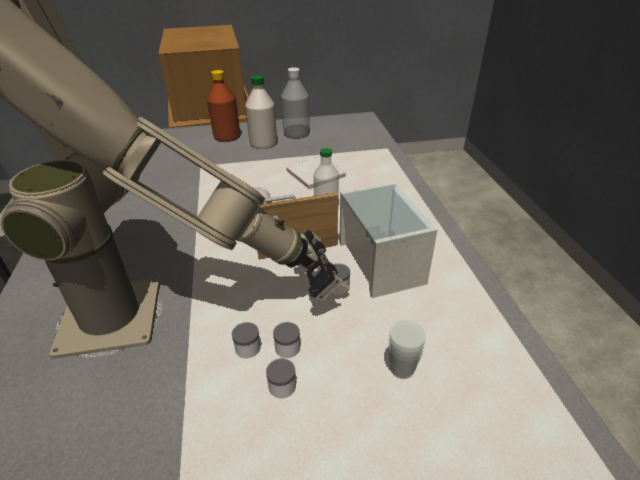

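The predicted cupboard corners fall on the picture's corners, for example (75,234), (388,235) and (375,86). The pot is held level in front of the opening. I'll move in.

Emit:
carry_out:
  motion:
    - [[0.06,0.06,0,0,0,0,-0.4],[0.12,0.12,0,0,0,0,-0.4],[0.18,0.18,0,0,0,0,-0.4],[0.24,0.24,0,0,0,0,-0.4],[0.3,0.3,0,0,0,0,-0.4],[0.36,0.355,0,0,0,0,-0.4],[0.36,0.355,0,0,0,0,-0.4],[0.36,0.355,0,0,0,0,-0.4]]

```text
time_s: 14.65
tcp_pos: [649.5, 55.3, 30.7]
orientation: [-0.027, 0.928, 0.059, 0.366]
ft_force: [-0.1, 0.1, -2.2]
opening: 57.7
```

Run:
```python
from h import *
o=env.get_obs();print(o['tcp_pos'],o['qpos'],o['opening'],o['ft_force'])
cv2.imwrite('pics/w9.png',env.get_image('wrist')[:,:,::-1])
cv2.imwrite('pics/s9.png',cv2.resize(env.get_image('scene')[150:390,180:500,::-1],None,fx=2.3,fy=2.3))
```

```text
[649.50162158  55.32702921  30.73106248] [-0.0756454  -0.01079022  2.23822803  0.699142    0.22502665  0.73708076] 57.73552373049134 [-0.08062657  0.13534235 -2.21636665]
```

View pics/w9.png

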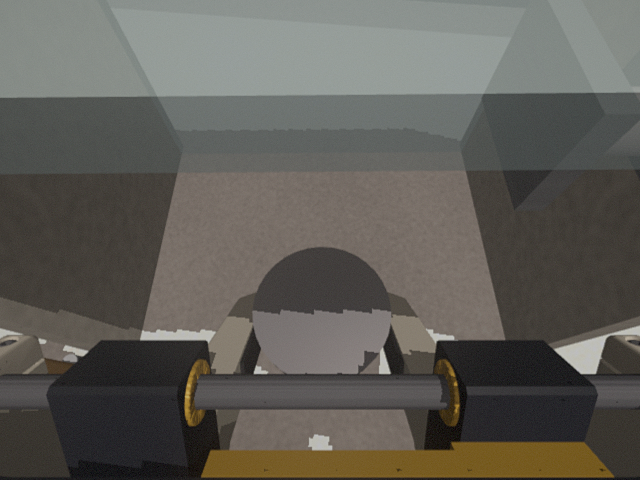

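View pics/s9.png

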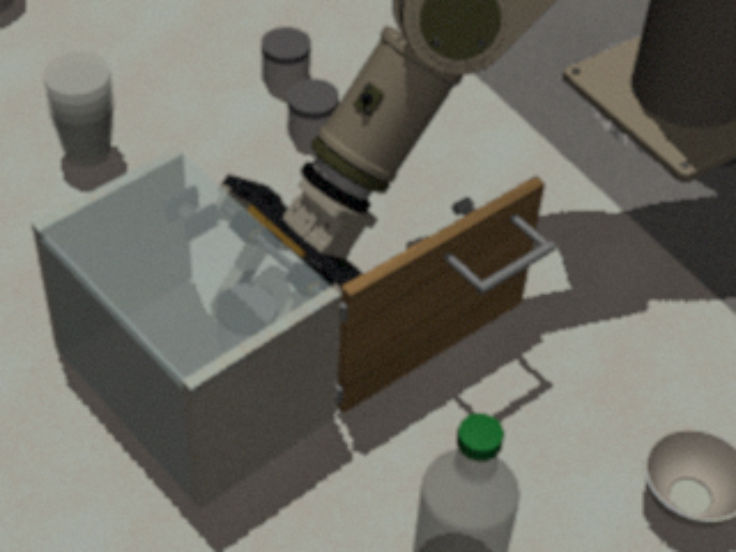

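Pot centred at the opening (floor edges at columns 145 and 503) with the gripper clear of the tongue and walls. Moving in another 35 mm slowly.

Emit:
carry_out:
  motion:
    - [[0.025,0.003,0,0,0,0,-0.4],[0.05,0.006,0,0,0,0,-0.4],[0.075,0.009,0,0,0,0,-0.4],[0.1,0.012,0,0,0,0,-0.4],[0.125,0.015,0,0,0,0,-0.4],[0.15,0.019,0,0,0,0,-0.4],[0.175,0.022,0,0,0,0,-0.4],[0.175,0.022,0,0,0,0,-0.4]]

```text
time_s: 15.75
tcp_pos: [685.3, 60.1, 30.9]
orientation: [-0.027, 0.928, 0.059, 0.366]
ft_force: [-0.7, 0.6, -2.0]
opening: 57.8
```

Emit:
carry_out:
  motion:
    - [[0,0,-0.01,0,0,0,-0.4],[0,0,-0.02,0,0,0,-0.4],[0,0,-0.03,0,0,0,-0.4],[0,0,-0.035,0,0,0,-0.4],[0,0,-0.039,0,0,0,-0.4],[0,0,-0.039,0,0,0,-0.4],[0,0,-0.039,0,0,0,-0.4],[0,0,-0.039,0,0,0,-0.4]]

```text
time_s: 16.75
tcp_pos: [684.9, 60.0, 23.0]
orientation: [-0.027, 0.928, 0.059, 0.366]
ft_force: [-0.4, -0.1, -1.9]
opening: 57.5
```

Run:
```python
from h import *
o=env.get_obs();print(o['tcp_pos'],o['orientation'],o['qpos'],o['opening'],o['ft_force'])
cv2.imwrite('pics/w10.png',env.get_image('wrist')[:,:,::-1])
```

```text
[684.89142526  59.99825979  23.04199807] [-0.02652108  0.92819326  0.0592643   0.36639001] [-0.05864103  0.10190615  2.14031168  0.70750435  0.20480171  0.73923688] 57.46192167331731 [-0.39976001 -0.12535271 -1.8991041 ]
```

View pics/w10.png

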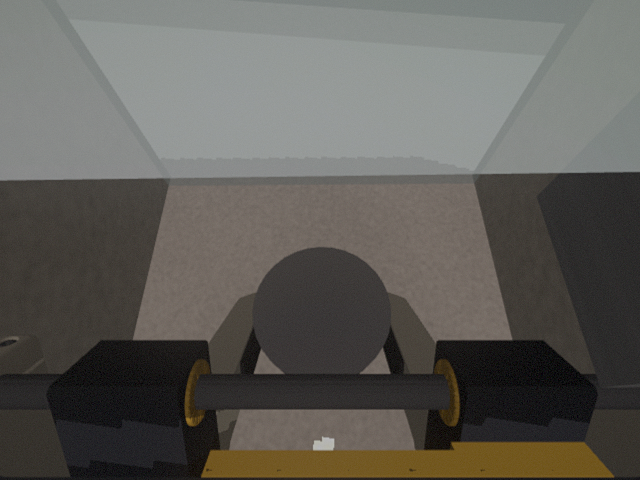

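Emit:
carry_out:
  motion:
    - [[0,0,-0.004,0,0,0,-0.4],[0,0,-0.006,0,0,0,-0.4],[0,0,-0.006,0,0,0,-0.4],[0,0,-0.006,0,0,0,0.3],[0,0,-0.006,0,0,0,0.6],[0,0,-0.006,0,0,0,0.6],[0,0,-0.006,0,0,0,0.6],[0,0,-0.006,0,0,0,0.6]]

```text
time_s: 17.8
tcp_pos: [684.8, 60.0, 21.7]
orientation: [-0.027, 0.928, 0.059, 0.366]
ft_force: [0.4, 0.8, 0.4]
opening: 74.1
```

Run:
```python
from h import *
o=env.get_obs();print(o['tcp_pos'],o['opening'],o['ft_force'])
cv2.imwrite('pics/w11.png',env.get_image('wrist')[:,:,::-1])
```

```text
[684.78712737  59.99606784  21.66926214] 74.09829135911382 [0.35932222 0.84940501 0.41232694]
```

View pics/w11.png

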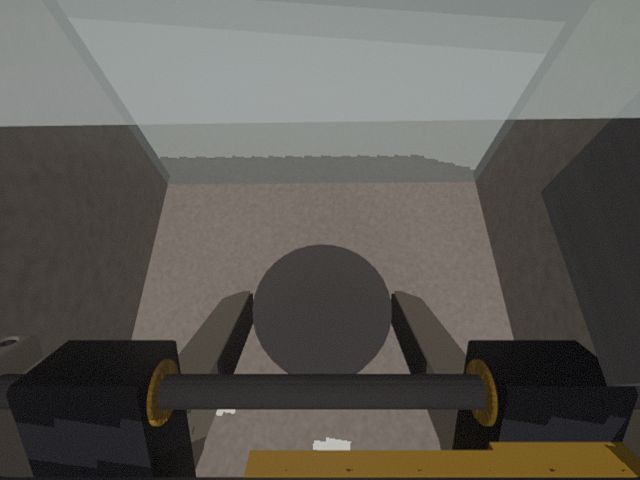

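The pot stands upright between the open fingers (lid centred at (322,312)). I'll retract along the same path.

Emit:
carry_out:
  motion:
    - [[-0.03,-0.004,0,0,0,0,0.6],[-0.07,-0.009,0,0,0,0,0.6],[-0.12,-0.015,0,0,0,0,0.6],[-0.175,-0.022,0,0,0,0,0.6],[-0.26,-0.11,0,0,0,0,0.6],[-0.35,-0.2,0,0,0,0,0.6],[-0.44,-0.29,0,0,0,0,0.6],[-0.53,-0.37,0,0,0,0,0.6]]

```text
time_s: 18.85
tcp_pos: [577.8, -14.4, 21.7]
orientation: [-0.026, 0.928, 0.059, 0.367]
ft_force: [0.3, -0.5, 0.5]
opening: 74.6
```

Run:
```python
from h import *
m=env.camera_model('wrist')
o=env.get_obs();im=env.get_image('wrist')[:,:,::-1].copy();print(o['tcp_pos'],o['opening'],o['qpos'])
C=np.array([712,63,0]);th=.125;R=np.array([[np.cos(th),-np.sin(th),0],[np.sin(th),np.cos(th),0],[0,0,1]])
P=C+R@np.array([-35,0,55]);
for a in np.linspace(0,6.28,30):
    u,v=proj(m,P+29*np.array([np.cos(a),np.sin(a),0]));cv2.circle(im,(int(u),int(v)),1,(0,0,255),-1)
cv2.imwrite('pics/w12.png',im)
```

```text
[577.77842585 -14.40998187  21.73711121] 74.56459295653389 [-0.3025806  -0.1946857   2.42761638  0.97866279  0.35728748  0.30124092]
```

View pics/w12.png

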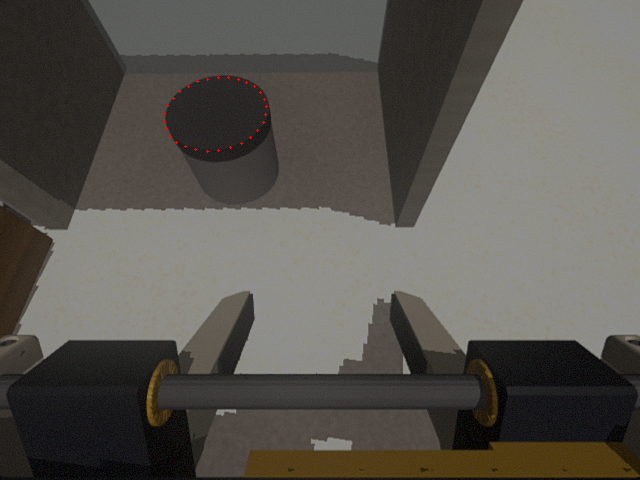

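The pot is upright inside, with its lid on the predicted ring for cupboard (-35, 0). Now I'll rise and return to the handle.

Emit:
carry_out:
  motion:
    - [[0,0,0.15,0,0,0,0.3],[0,0,0.3,0,0,0,0],[0,0,0.45,0,0,0,-0.14],[0,0,0.6,0,0,0,-0.14],[0,0,0.75,0,0,0,-0.14],[0,0,0.9,0,0,0,-0.14],[0,0,1,0,0,0,-0.14],[0,0,1,0,0,0,-0.14]]

```text
time_s: 19.9
tcp_pos: [579.7, -14.1, 224.3]
orientation: [-0.026, 0.927, 0.06, 0.368]
ft_force: [-0.3, 0.0, -0.4]
opening: 40.1
```

Run:
```python
from h import *
from scipy.spatial.transform import Rotation as Ro
o=env.get_obs();print(o['tcp_pos'],o['opening'])
q=o['orientation'];r=Ro.from_quat([q[1],q[2],q[3],q[0]])
T=Ro.from_rotvec([0,0,.125-1.6])*Ro.from_matrix(np.array([[0,1,0],[1,0,0],[0,0,-1.]]).T)
print(T.as_quat(),(T*r.inv()).as_rotvec()/(np.pi/2))
```

```text
[579.69961309 -14.06602959 224.25356233] 40.09946569324498
[0.9988531  0.04787985 0.         0.        ] [-0.05678847  0.47803551 -0.01968573]
```

Emit:
carry_out:
  motion:
    - [[0,0,0.15,-0.006,0.05,-0.002,-0.14],[-0.03,0.1,0.3,-0.014,0.12,-0.005,-0.14],[-0.07,0.2,0.35,-0.022,0.185,-0.008,-0.14],[-0.12,0.3,0.35,-0.03,0.25,-0.01,-0.14],[-0.18,0.4,0.35,-0.038,0.32,-0.013,-0.14],[-0.23,0.5,0.35,-0.046,0.39,-0.016,-0.14],[-0.3,0.6,0.35,-0.057,0.478,-0.02,-0.14],[-0.3,0.6,0.35,-0.057,0.478,-0.02,-0.14]]

```text
time_s: 20.9
tcp_pos: [518.6, 107.4, 288.4]
orientation: [-0.0, 0.999, 0.049, -0.005]
ft_force: [0.2, 0.4, -0.9]
opening: 40.1
```

Run:
```python
from h import *
o=env.get_obs();print(o['tcp_pos'],o['orientation'],o['opening'],o['qpos'])
```

```text
[518.55488926 107.39653239 288.36844409] [-3.59223176e-04  9.98809007e-01  4.85420510e-02 -4.90986725e-03] 40.13222507697442 [ 1.06483467e-01 -6.90026215e-02  1.58017484e+00  1.28878557e-03
  1.64018210e+00  1.58023942e+00]
```

Emit:
carry_out:
  motion:
    - [[-0.06,0.1,0,0,0,0,-0.14],[-0.12,0.2,0,0,0,0,-0.14],[-0.2,0.3,0,0,0,0,-0.14],[-0.27,0.4,0,0,0,0,-0.14],[-0.335,0.505,-0.1,0,0,0,-0.14],[-0.335,0.505,-0.25,0,0,0,-0.14],[-0.335,0.505,-0.4,0,0,0,-0.14],[-0.335,0.505,-0.4,0,0,0,-0.14]]

```text
time_s: 21.9
tcp_pos: [449.9, 205.9, 208.6]
orientation: [0.0, 0.999, 0.047, -0.004]
ft_force: [0.0, -0.1, -0.4]
opening: 39.8
```

Run:
```python
from h import *
m=env.camera_model('wrist')
o=env.get_obs();im=env.get_image('wrist')[:,:,::-1].copy();print(o['tcp_pos'],o['orientation'],o['opening'],o['qpos'])
t=o['tcp_pos'].copy();t[2]=155;u,v=proj(m,t);cv2.circle(im,(int(u),int(v)),3,(0,0,255),-1)
cv2.imwrite('pics/w13.png',im)
```

```text
[449.94083179 205.89264589 208.58587463] [ 2.01284147e-04  9.98879314e-01  4.71880887e-02 -3.65514215e-03] 39.83486595034723 [ 3.24285750e-01 -1.41362048e-01  1.79189770e+00  1.61674858e-03
  1.49819870e+00  1.80054718e+00]
```

View pics/w13.png

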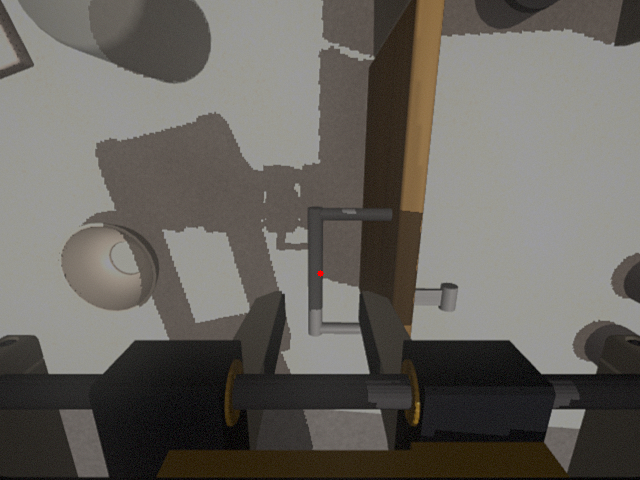

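The bar (column 316, rows 208–334) is 2–3 mm left of the TCP mark at (320,273). I'll correct, descend and grip.

Emit:
carry_out:
  motion:
    - [[0.008,0.013,0,0,0,0,-0.14],[0.008,0.013,-0.16,0,0,0,-0.14],[0.008,0.013,-0.32,0,0,0,-0.14],[0.008,0.013,-0.32,0,0,0,-0.14],[0.008,0.013,-0.32,0,0,0,-1],[0.008,0.013,-0.32,0,0,0,-1],[0.008,0.013,-0.32,0,0,0,-1],[0.008,0.013,-0.32,0,0,0,-1]]
  squeeze: 35

```text
time_s: 22.95
tcp_pos: [454.0, 209.8, 148.7]
orientation: [-0.0, 0.999, 0.047, -0.001]
ft_force: [-0.7, -0.2, 4.6]
opening: 9.2
```

Run:
```python
from h import *
o=env.get_obs();print(o['tcp_pos'],o['orientation'],o['ft_force'],o['opening'])
H=np.array([611.5,168.2])
p=o['tcp_pos'][:2]
o0=np.array([576.0,8.0])-H
a0=1.6
def pos(a):
    c,s=np.cos(a),-np.sin(a);return np.array([c*o0[0]-s*o0[1],s*o0[0]+c*o0[1]])+H
print(pos(1.6),pos(0))
for st,seq in((1.6,np.arange(1.5,.75,-.1)),(0.8,np.arange(.7,-.05,-.1))):
    for a in seq: print(round(a,2),((pos(a)-pos(st))/200).round(3),round((st-a)/(np.pi/2),3))
```

```text
[453.98210921 209.81837772 148.70308694] [-4.15627024e-04  9.98886811e-01  4.71532275e-02 -1.24082377e-03] [-0.66423762 -0.23770248  4.59987196] 9.202302752102451
[452.40489183 208.36262638] [576.   8.]
1.5 [-0.016 -0.08 ] 0.064
1.4 [-0.024 -0.162] 0.127
1.3 [-0.024 -0.244] 0.191
1.2 [-0.015 -0.326] 0.255
1.1 [ 0.001 -0.406] 0.318
1.0 [ 0.026 -0.484] 0.382
0.9 [ 0.058 -0.56 ] 0.446
0.8 [ 0.097 -0.632] 0.509
0.7 [ 0.046 -0.068] 0.064
0.6 [ 0.099 -0.13 ] 0.127
0.5 [ 0.158 -0.187] 0.191
0.4 [ 0.223 -0.238] 0.255
0.3 [ 0.292 -0.282] 0.318
0.2 [ 0.365 -0.319] 0.382
0.1 [ 0.442 -0.349] 0.446
0.0 [ 0.521 -0.37 ] 0.509
```

Emit:
carry_out:
  motion:
    - [[-0.016,-0.08,0,0,0,0.064,-1],[-0.024,-0.162,0,0,0,0.127,-1],[-0.024,-0.244,0,0,0,0.191,-1],[-0.015,-0.326,0,0,0,0.255,-1],[0.001,-0.406,0,0,0,0.318,-1],[0.026,-0.484,0,0,0,0.382,-1],[0.058,-0.56,0,0,0,0.446,-1],[0.097,-0.632,0,0,0,0.509,-1]]

```text
time_s: 23.95
tcp_pos: [473.7, 83.1, 148.7]
orientation: [0.001, 0.901, 0.434, -0.001]
ft_force: [3.4, 3.4, 1.1]
opening: 8.9
```

Run:
```python
from h import *
o=env.get_obs();print(o['tcp_pos'],o['orientation'],o['ft_force'],o['torque'],o['opening'])
```

```text
[473.69026544  83.05759381 148.71038491] [ 7.19637794e-04  9.01019254e-01  4.33777596e-01 -8.84620081e-04] [3.39531917 3.3500162  1.12752022] [ 0.68651002 -0.52091368  0.12710826] 8.858215174095932
```

Emit:
carry_out:
  motion:
    - [[0.046,-0.068,0,0,0,0.064,-1],[0.099,-0.13,0,0,0,0.127,-1],[0.158,-0.187,0,0,0,0.191,-1],[0.223,-0.238,0,0,0,0.255,-1],[0.292,-0.282,0,0,0,0.318,-1],[0.365,-0.319,0,0,0,0.382,-1],[0.42,-0.341,0,0,0,0.43,-1],[0.42,-0.341,0,0,0,0.43,-1]]

```text
time_s: 24.95
tcp_pos: [558.4, 16.6, 148.7]
orientation: [0.001, 0.707, 0.707, 0.0]
ft_force: [1.4, 8.3, 3.6]
opening: 8.8
```

Run:
```python
from h import *
o=env.get_obs();print(o['tcp_pos'],o['orientation'],o['ft_force'],o['torque'],o['opening'])
```

```text
[558.43477858  16.64602395 148.71814194] [1.09328534e-03 7.07001463e-01 7.07211125e-01 4.00350555e-04] [1.38136999 8.29064002 3.60739154] [ 1.42033447 -0.35363607  0.16610245] 8.762044874062003
```

Emit:
carry_out:
  motion:
    - [[0.02,-0.005,0,0,0,0.016,-1],[0.04,-0.01,0,0,0,0.032,-1],[0.06,-0.014,0,0,0,0.048,-1],[0.08,-0.018,0,0,0,0.064,-1],[0.095,-0.022,0,0,0,0.08,-1],[0.1,-0.023,0,0,0,0.08,-1],[0.1,-0.023,0,0,0,0.08,-1],[0.1,-0.023,0,0,0,0.08,-1]]

```text
time_s: 25.95
tcp_pos: [575.3, 12.1, 148.6]
orientation: [-0.001, 0.661, 0.75, -0.002]
ft_force: [-12.4, 7.0, 11.7]
opening: 9.1
```

Run:
```python
from h import *
o=env.get_obs();print(o['tcp_pos'],o['orientation'],o['ft_force'],o['torque'],o['opening'])
cv2.imwrite('pics/w14.png',env.get_image('wrist')[:,:,::-1])
```

```text
[575.29562277  12.08423861 148.56548907] [-7.23672130e-04  6.61450731e-01  7.49986260e-01 -1.73714825e-03] [-12.35680063   7.01825446  11.67052534] [1.28563882 2.097178   0.04534782] 9.055947777345036
```

View pics/w14.png

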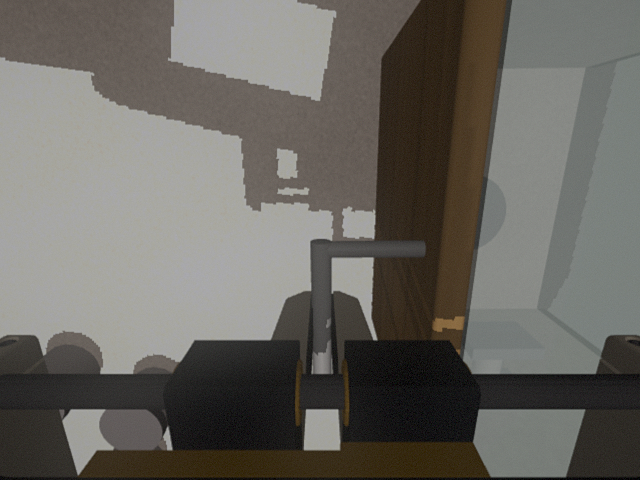

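The door looks shut, with -12 N in x. I'll push 4 mm further to be sure it has reached the stop.

Emit:
carry_out:
  motion:
    - [[0.01,0.001,0,0,0,0,-1],[0.02,0.002,0,0,0,0,-1],[0.02,0.002,0,0,0,0,-1],[0.02,0.002,0,0,0,0,-1],[0.02,0.002,0,0,0,0,-1],[0.02,0.002,0,0,0,0,-1],[0.01,0.001,0,0,0,0,-1],[0.0,0,0,0,0,0,-1]]

```text
time_s: 27.0
tcp_pos: [575.3, 12.0, 148.5]
orientation: [-0.001, 0.662, 0.75, -0.002]
ft_force: [-6.2, 7.9, 8.3]
opening: 8.9
```

Run:
```python
from h import *
o=env.get_obs();print(o['tcp_pos'],o['orientation'],o['ft_force'],o['torque'],o['opening'])
```

```text
[575.30219541  12.00778433 148.54815491] [-5.51613860e-04  6.61523805e-01  7.49922226e-01 -1.61458398e-03] [-6.16260149  7.91970976  8.25724104] [1.33608998 1.09092468 0.0367004 ] 8.86966276485386
```

Still at x = 575.3, so the door is on its stop. Now I'll release and rise.

Emit:
carry_out:
  motion:
    - [[0,0,0,0,0,0,-0.2],[0,0,0,0,0,0,-0.2],[0,0,0,0,0,0,-0.2],[0,0,0.1,0,0,0,-0.2],[0,0,0.25,0,0,0,-0.2],[0,0,0.4,0,0,0,-0.2],[0,0,0.55,0,0,0,-0.2],[0,0,0.55,0,0,0,-0.2]]

```text
time_s: 28.0
tcp_pos: [578.8, 10.2, 262.6]
orientation: [0.004, 0.662, 0.75, 0.001]
ft_force: [-0.4, 0.6, 0.1]
opening: 37.2
```

Run:
```python
from h import *
m=env.camera_model('wrist')
o=env.get_obs();im=env.get_image('wrist')[:,:,::-1].copy();print(o['tcp_pos'],o['opening'],o['ft_force'])
C=np.array([712,63,0]);th=.125;R=np.array([[np.cos(th),-np.sin(th),0],[np.sin(th),np.cos(th),0],[0,0,1]])
for P in [(-94,-116,177),(-80,-116,177),(-142,8,155),(-142,-82,155)]:
    u,v=proj(m,C+R@np.array(P));cv2.circle(im,(int(u),int(v)),2,(0,0,255),-1)
cv2.imwrite('pics/w15.png',im)
cv2.imwrite('pics/s15.png',env.get_image('scene')[:,:,::-1])
cv2.imwrite('pics/d15.png',env.get_image('side')[:,:,::-1])
```

```text
[578.81061795  10.21513216 262.59366294] 37.21738871680976 [-0.40411296  0.62662429  0.07113782]
```

View pics/w15.png

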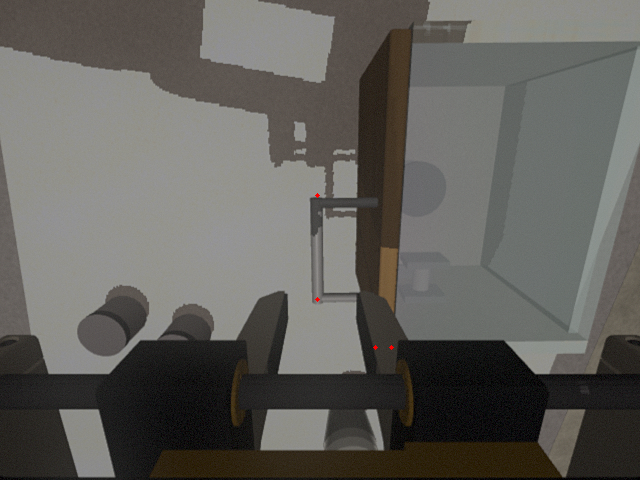

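View pics/s15.png

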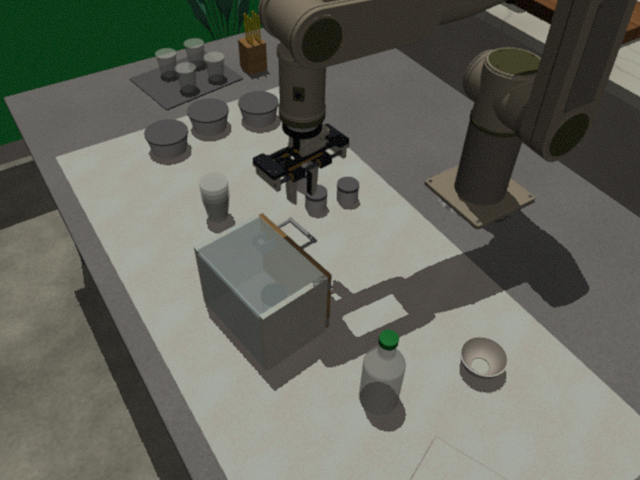

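View pics/d15.png

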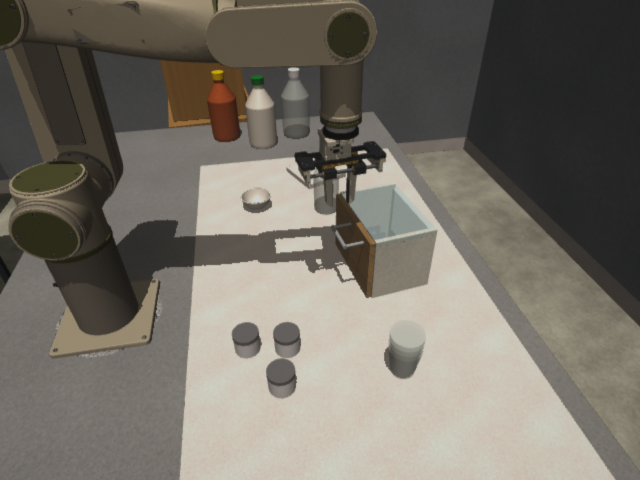

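The door is shut: the handle's ends fall on the shut-door prediction at (317,198) and (317,299). The pot is visible inside, at wrist (422,188) and scene (275,297). The bottle, cups and bowl are at the same pixels as at the start, so I'm handing in.

Run:
```python
from station import env
print(env.finish_job())
```

```text
the job is handed in; nothing more can be done
None
```

I opened the door by its handle to about 1.6 rad and stood the farthest pot upright inside. I then swung the door shut by the handle and handed in at about 28 s. The hand-in reported no verdict.

**Pot:** I gripped it with the tool tilted about 43°, set it down near (-35, 0) mm in the cupboard frame and released it. A wrist picture taken just after release showed the lid on the predicted ring, 18 mm inside the front limit of -53 mm. After the door was shut I could only see it through the clear top, still in place.

**Door:** The handle stopped at x = 575.3 mm, and a further 4 mm push did not change that. Gripped with the door shut at the start, it read 575.7 mm. After I let go, the handle ends matched the shut position in the picture. I could not read the door angle directly.

**Bystanders:** The bottle, cup stack and bowl are at the same pixels as at the start, and the gripper ended clear, with under 1 N on the wrist.

**Disagreements along the way:**
- **Tilting move:** the arm stopped about 36 mm off in x, so I took the next step from the measured pose.
- **Second grip of the handle:** it sat about 4 mm higher than planned.
- **Final push:** the gripper sat about 4 mm along the bar from its first position, with about 8 N sideways.

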